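Feed the green magnifier pot down the chute to the escapement stop

ROBOT

A 6-joint arm with a two-finger parallel gripper is mounted at the origin on the work surface. World frame = base frame: x ahead of the robot, y to its left, z up, the work surface at z = 0. Lengths are in m, angles in rad, forces in N, time in s.
With the tool pointing down it reaches from about 0.25 to 0.775 m from the base axis. Payload 8.9 kg.
Tool frame: the origin (TCP) lies at the very end of the fingers, on their centre line; the grasp point (between the pads) lies 19 mm behind it; z points along the fingers, y is the line along which they close (so a half turn about z gives the same grasp; the last joint's range is limited). The gripper opens to 85 mm and grips with 20 to 120 N. Pads are 22 mm wide; open, the fingers measure 114 mm over their backs; the gripper's body (76 mm by 85 mm) begins 54 mm behind the grasp point. The pads swing forward as they close: fully open they stand 13 mm farther back than shut.
Start: joints at [0.994, 0.291, -0.153, 1.127, 0, 1.431], TCP at [0.223, 0.475, 0.209] pointing down, gripper open.
Joint ranges: [-2.52, 2.52], [-0.91, 1.74], [-1.3, 1.37], [-1.96, 2.02], [-1.52, 1.47], [-3.14, 3.14]. Speed limits (rad/s): [2.22, 2.22, 2.79, 3.14, 3.14, 3.14].

INTERFACE

Orientations are given as a rotation vector (axis times angle).
In Python, from workcell import r gives the robot as it stands.
- The arm moves only by the tool send_rows, never from a script. Its argument "motion" is a list of rows, each a list of 3 entries, a list of its own where there are three numbers: the finger opening in m, from 0 to 0.0854, then the shift along the tool's x, y, z in m, then the turn about the tool's z in degrees. A call has 1 to 8 rows; each row is the pose to reach, as a shift and turn from the pose commanded when the call began, along the tool's axes at that moment; what a row does not reach only later rows make up. A row lasts 1/8 s, in which the tool goes at most 62.5 mm and 10.7 degrees, less where a joint would pass 70% of its speed; a pose out of reach is approached as far as the arm can. A call with a gripper value outside its range is refused whole. The fingers move at their own pace and stop on an object; the grip force is fixed at half the most. Time passes only in rows, so rows that repeat a pose let the fingers close. It gives the time, the measured TCP pose, the force, the opening and the grip force at its end, in the units of the state.
- r.state(): the state, without advancing time (a new reading comes with each control period).
- r.snapshot(name): name is "scene" or "side" or "wrist"; returns a dict with "color" (400x640x3 uint8, red, green, blue), "camera_matrix" (3x3 intrinsics, pixels), "rvec" (rotation vector, rad) and "tvec" (3), from world to camera coordinates, as OpenCV has them. Camera axes: x right, y down, z forward; pixel columns grow to the right and rows downward; lengths in m; the calibration is good to about 2 mm. A picture is of the moment at which its call begins. There is no depth.
- r.sign_off(): hands the job in; it is judged then, once.
The state is a dict: "clock": time; "joint_pos": joint angles; "qvel": joint speeds; "joint_efforts": joint torques, N m; "ee_pos": TCP position; "ee_rot": TCP orientation; "ft_force": force on the tool from outside, world axes, zero at the start; "moment": the same for the moment, N m; "grip_width": finger opening in m; "grasp_force": force on a finger pad.
Only numpy, scipy, OpenCV 4.12 (cv2) and the standard library are available. Lean on these libraries where they do the work, as an engineer would, in place of code of your own. Each camera call takes 0.05 s, during which the arm holds its last target. There are 200 camera calls.

TASK

Take the magnifier pot with the green eyepiece out of the shallow white tray, set it in the open upper end of the sloped feed chute beside the camera microscope, and push it down the chute, under the clear keeper strips, until it rests against the sprung stop finger of the escapement. Keep the pot upright, do not force the stop, then let go and leave the pot resting against it. Leave the other pots as they are.

Things in the scene. Friction and masses are not known exactly. Their poses are not given: they have to be found in the camera images.
- pot_green_mid (a point): the pot to be fed: a rigid bug viewer, 75 to 155 g, 52 mm tall: a clear round body of diameter 66, height 24, with a flat foot, a green flat shoulder, and on it a solid round green eyepiece of diameter 30 that rises 28 mm above it and can be gripped from above. This point is its centre, 26 mm above the foot (2 mm above the shoulder); its z points up out of the eyepiece
- pot_green: the same pot, origin at the centre of its foot
- tray: shallow white tray 340 x 150 mm, origin under its centre, x along it; floor 4 mm thick, rim 30 mm above the table. Three pots stand in it in a row, about 95 mm apart, centre to centre, in any order
- channel: straight feed chute on a stand, sloping down at 15 degrees. Origin on its floor's upper surface, mid-width, mid-length, 100 mm above the table; x runs downhill along it, z square to the floor, y across it (away from the robot). The floor runs from x = -180 to 180 mm between clear rails 25 high and 70 apart (flared to 76 above x = -70). The upper part (x = -180 to -40) is open from above, for loading; a pot stays where it is set
- keeper (a point): point on the chute's floor, mid-width, where the clear keeper strips begin (x = -40 in the chute's frame; they end at x = 160). They lie over both edges, underside 25.5 and top 28 above the floor, and leave a slot 46 wide along the middle, through which the eyepiece stands out and fingertips can reach down behind the pot. A pot can be neither put in nor lifted out below this point
- guide (a point): point on the chute's floor, mid-width, where the black spring guide on the +y side begins (x = -12; full from x = 20 to 160). It presses the pot towards the other rail with about 4 N, moving it up to 2 mm that way, and gives up to 10 mm. The pot then drags with 3 to 6 N (hidden friction; more if pushed high on the eyepiece, which tips it), so it never slides by itself and must be pushed
- bay (a point): point on the chute's floor, mid-width, in the middle of the open upper part (x = -105 in the chute's frame): a good place to set the pot down
- escapement: escapement bracket fixed under the lower chute; origin at x = 125, y = 0, 4 mm below the floor's surface, axes as the chute's. It carries a blue carriage with the stop finger, clamped at a different place each time, which is NOT measured: the finger's face is anywhere from x = 90 to 150 in the chute's frame, so a pot resting on it has its centre at x = 57 to 117
- stop_slot (a point): point on the chute's floor, mid-width, at x = 120 in the chute's frame, half-way along the range of the stop finger, which rises through a slot in the floor: 22 mm wide, orange face, reaching 21 mm above the floor. The finger is sprung and damped: it gives about 1 mm for each 8 N, and more than 12 N on it forces it. Under a slow push the stop is felt as a steady rise of the force above the drag; a rise of 3 to 5 N is enough
- pot_yellow_mid (a point): magnifier pot of the same make with a yellow eyepiece; in the tray; this point is its centre, half-way up. Leave it alone
- pot_blue_mid (a point): magnifier pot of the same make with a blue eyepiece; in the tray; this point is its centre, half-way up. Leave it alone
- pot_white_mid (a point): magnifier pot of the same make with a white eyepiece; on the black stage of the microscope, below the chute's end; this point is its centre, half-way up. Leave it alone
Not all that is in view belongs to the job. There is more than one size of the pot_green; the job needs the middle-sized.

How it is judged:
By the outcome, as a careful person would: the job done as asked, in the order asked, and still so for the second after the job is handed in, with the robot touching nothing.
It also fails if it takes over 72 s, if anything falls off the work surface, if the arm or the gripper's body presses on something with over 40 N, if the wrist force passes 120 N, or if a joint passes its speed limit or range.

## Working session

There is one attempt and no reset: what is moved stays moved. The work goes in short steps, Python scripts to look and compute and a tool call to move; the robot and the scene stay as the last step left them, time stands still between calls to the robot, and variables do not carry over. Pictures are saved under pics/ and viewed, at most 10 in all, crops included, and the job is handed in when it is done.

Besides the shell and the picture viewer there is one more tool, called after "Emit:" as name(argument=value, ...) on one line, values as JSON. send_rows: Moves the arm, as the interface text tells. Its arguments: {"type":"object","properties":{"motion":{"type":"array","items":{"type":"array"}}},"required":["motion"]}

```bash
mkdir -p pics; cat > h.py <<'E'
import numpy as np, cv2
from workcell import r
def snap(n,f=None):
    s=r.snapshot(n)
    if f: cv2.imwrite('pics/'+f,s['color'][:,:,::-1])
    return s
def ray(s,uv):
    R=cv2.Rodrigues(np.array(s['rvec'],float))[0]; K=np.array(s['camera_matrix']); t=np.array(s['tvec'],float).ravel()
    d=R.T@np.linalg.solve(K,[uv[0],uv[1],1.]); return -R.T@t,d
def onz(s,uv,z):
    o,d=ray(s,uv); return o+d*(z-o[2])/d[2]
def proj(s,P):
    return cv2.projectPoints(np.array(P,float).reshape(-1,3),np.array(s['rvec'],float),np.array(s['tvec'],float),np.array(s['camera_matrix'],float),None)[0].reshape(-1,2)
def tri(pairs):
    A=np.zeros((3,3));b=np.zeros(3)
    for s,uv in pairs:
        o,d=ray(s,uv);d/=np.linalg.norm(d);M=np.eye(3)-np.outer(d,d);A+=M;b+=M@o
    return np.linalg.solve(A,b)
E
python3 - <<'E'
from h import *
a=snap('scene','a.png')['color'];b=snap('side','b.png')['color'];w=snap('wrist','w.png')['color']
st=r.state();print(st)
for n in('scene','side'):
    s=r.snapshot(n);print(n,ray(s,(320,200)))
E
```

```text
{'clock': 0.15, 'joint_pos': array([ 9.93693867e-01,  2.91162167e-01, -1.53938814e-01,  1.12671992e+00,
        6.34645236e-06,  1.43148315e+00]), 'qvel': array([-1.13443347e-03, -2.28951195e-03,  1.46471231e-03, -2.16536694e-04,
        1.22132441e-03,  1.41718866e-06]), 'joint_efforts': array([ 1.60189564e-03, -5.37368381e+01,  3.31522536e+01,  1.14221522e-02,
       -1.16123451e-04, -5.01407897e-06]), 'ee_pos': array([0.22237059, 0.47518362, 0.20866366]), 'ee_rot': array([-6.82119906e-01, -3.06627141e+00,  1.50356825e-03]), 'ft_force': array([-0.2311807 , -0.39594526,  0.20756174]), 'moment': array([-0.0159406 ,  0.01685751, -0.0012877 ]), 'grasp_force': 0.0, 'grip_width': 0.08524520010815276}
scene (array([0.88887425, 0.60572802, 0.94811062]), array([-0.43326731, -0.51248035, -0.74187982]))
side (array([ 0.00536333, -0.51124405,  0.84858697]), array([ 0.41225356,  0.52608782, -0.74390088]))
```

View pics/a.png

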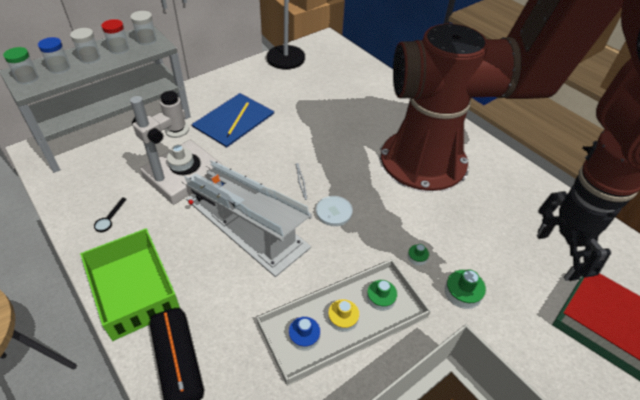

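View pics/b.png

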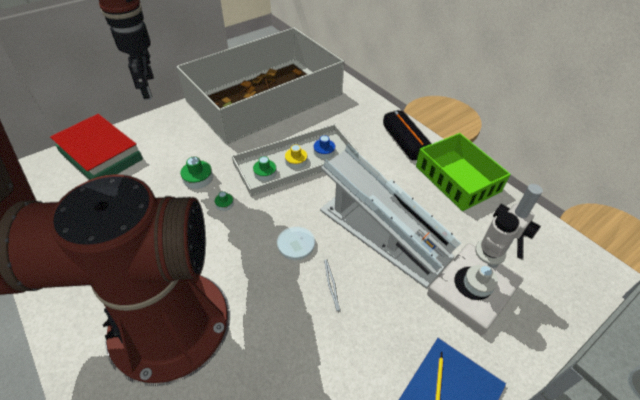

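The scene view shows the green pot in the tray at (382,292), with the big green pot at (466,287) and the small one at (419,252), both outside the tray. The chute runs from its upper end near (295,220) down to (195,180). In the side view the green tray pot is at (264,167), and the chute runs from (340,165) to (445,260).

```bash
python3 - <<'E'
from h import *
a=snap('scene');b=snap('side')
def pot(s,box):
    x0,y0,x1,y1=box;c=s['color'][y0:y1,x0:x1];h=cv2.cvtColor(c,cv2.COLOR_RGB2HSV)
    m=cv2.inRange(h,(40,90,40),(90,255,255));M=cv2.moments(m,True)
    ys,xs=np.nonzero(m);return (M['m10']/M['m00']+x0,M['m01']/M['m00']+y0),xs.min()+x0,xs.max()+x0,ys.min()+y0,ys.max()+y0
pa=pot(a,(362,270,405,312));pb=pot(b,(245,150,283,182));print(pa,pb)
print('tri',tri([(a,pa[0]),(b,pb[0])]),onz(a,pa[0],.033),onz(b,pb[0],.033))
ca=cv2.resize(a['color'][155:255,180:313],None,fx=6,fy=6,interpolation=cv2.INTER_CUBIC)[:600,:798]
cb=cv2.resize(b['color'][130:280,315:475],None,fx=5,fy=4,interpolation=cv2.INTER_CUBIC)
cv2.imwrite('pics/ca.png',ca[:,:,::-1]);cv2.imwrite('pics/cb.png',cv2.resize(b['color'][140:285,315:475],None,fx=4,fy=4,interpolation=cv2.INTER_CUBIC)[:,:,::-1])
E
```

```text
((381.4930693069307, 294.2019801980198), np.int64(367), np.int64(396), np.int64(280), np.int64(305)) ((264.17328519855596, 167.93501805054152), np.int64(253), np.int64(275), np.int64(159), np.int64(175))
tri [0.41010775 0.26634304 0.0214534 ] [0.41582739 0.27072218 0.033     ] [0.4046515  0.25527092 0.033     ]
```

View pics/ca.png

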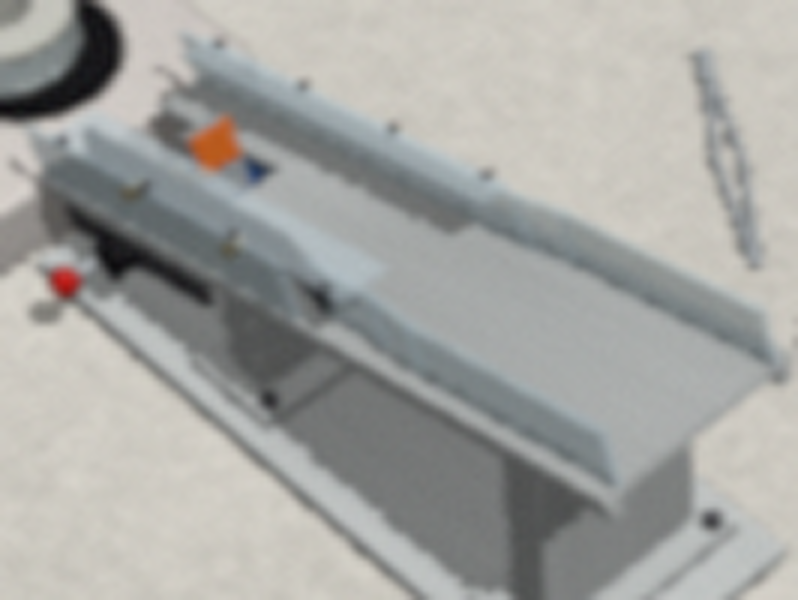

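View pics/cb.png

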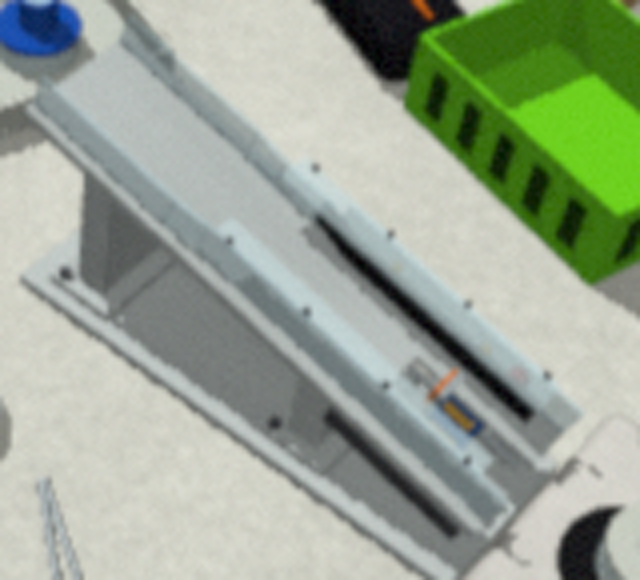

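```bash
python3 - <<'E'
from h import *
a=snap('scene');b=snap('side')
A=lambda u,v:(180+u/6-.4,155+v/6-.4); B=lambda u,v:(315+u/4-.4,140+v/4-.4)
zf=.1466;zr=.1707
for n,s,p,z in [('+y up floor A',a,A(615,512),zf-.003),('-y up floor A',a,A(785,372),zf),('+y up railtop A',a,A(603,435),zr),('-y up railtop A',a,A(765,312),zr),
 ('+y up floor B',b,B(128,42),zf),('-y up floor B',b,B(30,108),zf-.003),('-y up railtop B',b,B(42,85),zr),('+y up railtop B',b,B(125,20),zr),
 ('strip+ A',a,A(385,266),.1361),('strip- A',a,A(475,222),.1356),
 ('-y low railtop A',a,A(188,38),.0776),('+y low railtop A',a,A(38,132),.0776),('-y low railtop B',b,B(510,510),.0776),('+y low rail B',b,B(580,412),.084),('+y low floor B',b,B(548,465),.0534)]:
    print(n,onz(s,p,z).round(4))
E
```

```text
+y up floor A [0.552  0.0921 0.1436]
-y up floor A [0.4674 0.0781 0.1466]
+y up railtop A [0.5477 0.0797 0.1707]
-y up railtop A [0.4689 0.0675 0.1707]
+y up floor B [0.5514 0.0803 0.1466]
-y up floor B [0.4666 0.0716 0.1436]
-y up railtop B [0.4666 0.0607 0.1707]
+y up railtop B [0.5442 0.077  0.1707]
strip+ A [ 0.5523 -0.0593  0.1361]
strip- A [ 0.5123 -0.0588  0.1356]
-y low railtop A [ 0.5263 -0.2711  0.0776]
+y low railtop A [ 0.6056 -0.2575  0.0776]
-y low railtop B [ 0.5277 -0.2819  0.0776]
+y low rail B [ 0.6053 -0.2633  0.084 ]
+y low floor B [ 0.5849 -0.2672  0.0534]
```

```bash
cat >> h.py <<'E'
YAW=np.deg2rad(-80.2); O=np.array([.537,-.091,.1]); S=np.deg2rad(15)
def frame():
    d=np.array([np.cos(YAW),np.sin(YAW),0]);y=np.array([-d[1],d[0],0]);X=np.cos(S)*d-np.array([0,0,np.sin(S)]);return np.c_[X,y,np.cross(X,y)]
def ch2w(p): return O+frame()@np.array(p,float)
def w2ch(p): return frame().T@(np.array(p)-O)
def R(): return cv2.Rodrigues(np.array(r.state()['ee_rot']))[0]
def shift(target):
    st=r.state(); return ((R().T@(np.array(target)-st['ee_pos']))*1000).round(1)
def turn():
    T=R(); y=T.T@frame()[:,1]; a=np.rad2deg(np.arctan2(-y[0],y[1])); return a,(a+90)%180-90
E
python3 - <<'E'
from h import *
a=snap('scene');b=snap('side');w=snap('wrist')
print(R().round(3),turn(),shift([.412,.265,.16]))
o,d=ray(w,(320,200));print(R().T@(o-r.state()['ee_pos']),R().T@d)
A=lambda u,v:(180+u/6-.4,155+v/6-.4); B=lambda u,v:(315+u/4-.4,140+v/4-.4)
n=frame()[:,2];c=ch2w([0,0,21e-3])
for s,p in((a,A(190,145)),(a,A(232,118)),(b,B(430,397)),(b,B(457,372))):
    o,d=ray(s,p);print(w2ch(o+d*(n@(c-o))/(n@d)).round(4))
E
```

```text
[[-0.906  0.424  0.   ]
 [ 0.424  0.906  0.   ]
 [-0.     0.    -1.   ]] (np.float64(55.11778556883464), np.float64(55.11778556883465)) [-260.8 -110.3   49.1]
[ 0.08188934 -0.00022987 -0.16447916] [-0.32106176  0.00340962  0.9470586 ]
[0.1103 0.0072 0.021 ]
[ 0.1101 -0.0149  0.021 ]
[ 0.1135 -0.0174  0.021 ]
[0.1148 0.0086 0.021 ]
```

Emit:
send_rows(motion=[[0.07,[-45,-19,0],8],[0.07,[-90,-38,0],17],[0.07,[-135,-57,10],26],[0.07,[-180,-76,20],35],[0.07,[-225,-95,30],44],[0.07,[-260,-110,45],52],[0.07,[-261,-110,49],55],[0.07,[-261,-110,49],55]])

```text
clock: 1.6
ee_pos: [0.5563, 0.105, 0.1595]
ee_rot: [2.022, 2.404, 0.001]
ft_force: [0.8, 0.7, -0.4]
grip_width: 0.0697
grasp_force: 0.0
```

```bash
python3 - <<'E'
from h import *
w=snap('wrist','w2.png');print(r.state()['ee_pos'],r.state()['clock'],turn())
h=cv2.cvtColor(w['color'],cv2.COLOR_RGB2HSV);m=cv2.inRange(h,(40,90,40),(90,255,255))
for c in cv2.findContours(m,cv2.RETR_EXTERNAL,cv2.CHAIN_APPROX_NONE)[0]:
    if cv2.contourArea(c)>200: 
        e=cv2.fitEllipse(c);print(e,onz(w,e[0],.028))
E
```

```text
[0.56050406 0.09943691 0.15792712] 1.65 (np.float64(-0.128069784159963), np.float64(-0.12806978415996184))
((459.1100769042969, 383.5665283203125), (34.16118621826172, 48.717674255371094), 141.49806213378906) [ 0.79599151 -0.14338826  0.028     ]
((559.137451171875, 328.4530334472656), (74.95880889892578, 193.95196533203125), 116.96902465820312) [ 0.89130671 -0.03110573  0.028     ]
((187.63401794433594, 9.342900276184082), (23.416330337524414, 68.00070190429688), 90.901611328125) [0.41438124 0.24255353 0.028     ]
((26.83527183532715, 9.874933242797852), (24.290708541870117, 51.42104721069336), 93.39378356933594) [0.27426702 0.21762648 0.028     ]
```

View pics/w2.png

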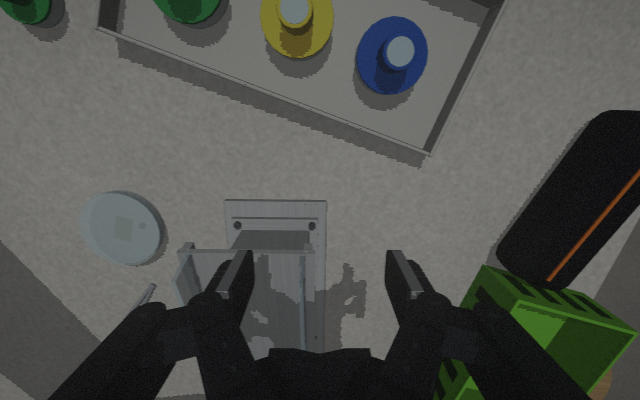

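I gave the shifts in mm, but the tool takes metres. The arm stopped safely above the chute because each row is capped. The wrist view shows the chute's upper end at about (245,250) and the tray at the top, with nothing disturbed. From here I'll use metres.

```bash
python3 - <<'E'
from h import *
print(r.state()['ee_pos'],r.state()['qvel'].round(3),shift([.412,.262,.15]),turn())
w=snap('wrist');A=lambda z,p:w2ch(onz(w,p,z)).round(4)
print(A(.1707,(181,249)),A(.1707,(312,249)),A(0,(226,200)),A(0,(326,200)))
E
```

```text
[0.56050406 0.09943691 0.15792712] [ 0.073 -0.044 -0.072  0.017  0.009  0.124] [ 185.2 -119.1    7.1] (np.float64(-0.128069784159963), np.float64(-0.12806978415996184))
[-0.196  -0.0255  0.0207] [-0.1957  0.0515  0.0208] [-0.1249 -0.0537 -0.137 ] [-0.1246  0.0642 -0.1369]
```

Emit:
send_rows(motion=[[0.06,[0.03,-0.02,0],0],[0.06,[0.07,-0.045,0],0],[0.06,[0.11,-0.07,0],0],[0.06,[0.15,-0.095,0],0],[0.06,[0.18,-0.115,0.003],0],[0.06,[0.185,-0.119,0.007],0],[0.06,[0.185,-0.119,0.007],0],[0.06,[0.185,-0.119,0.007],0]])

```text
clock: 2.7
ee_pos: [0.4066, 0.268, 0.1528]
ee_rot: [2.022, 2.404, 0.0]
ft_force: [1.1, 0.3, -0.3]
grip_width: 0.0598
grasp_force: 0.0
```

```bash
python3 - <<'E'
from h import *
w=snap('wrist','w3.png');print(r.state()['ee_pos'],r.state()['clock'],turn())
h=cv2.cvtColor(w['color'],cv2.COLOR_RGB2HSV);m=cv2.inRange(h,(40,90,30),(90,255,255))
for c in cv2.findContours(m,cv2.RETR_EXTERNAL,cv2.CHAIN_APPROX_NONE)[0]:
    if cv2.contourArea(c)>200: 
        e=cv2.fitEllipse(c);print(np.round(e[0],1),np.round(e[1],1),onz(w,e[0],.028))
E
```

```text
[0.4066209  0.26790066 0.15277114] 2.75 (np.float64(0.04961889547329051), np.float64(0.04961889547328724))
[181.3 190.9] [40.4 46.6] [0.26576067 0.237334   0.028     ]
[321.3 187.1] [59.8 61.1] [0.40942584 0.26647104 0.028     ]
[162.7  53.1] [ 89.3 108.6] [0.24642685 0.3658317  0.028     ]
```

View pics/w3.png

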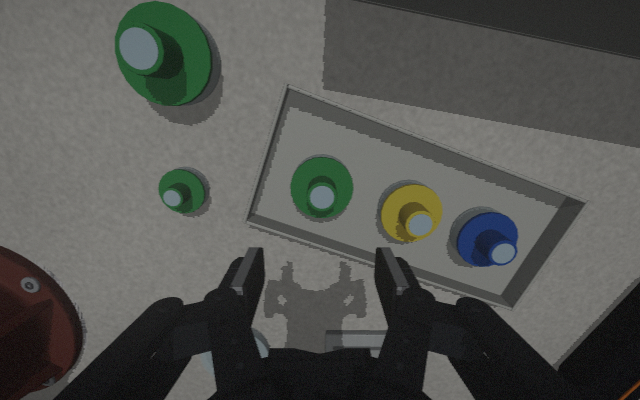

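The green pot is at (321,187), and the ray puts it at (0.4095, 0.2665). The yellow pot is at (412,213) and the blue one at (487,240). The gripper is almost centred over the green pot, so I'll descend.

Emit:
send_rows(motion=[[0.06,[-0.002,0.0026,0.02],0],[0.06,[-0.002,0.0026,0.045],0],[0.06,[-0.002,0.0026,0.07],0],[0.06,[-0.002,0.0026,0.09],0],[0.06,[-0.002,0.0026,0.105],0],[0.06,[-0.002,0.0026,0.115],0],[0.06,[-0.002,0.0026,0.12],0],[0.06,[-0.002,0.0026,0.12],0]])

```text
clock: 3.75
ee_pos: [0.4089, 0.2668, 0.0327]
ee_rot: [-2.021, -2.405, 0.0]
ft_force: [0.2, -0.5, 0.1]
grip_width: 0.0598
grasp_force: 0.0
```

Emit:
send_rows(motion=[[0.02,[0,0,0],0],[0.02,[0,0,0],0],[0.02,[0,0,0],0],[0.02,[0,0,0],0],[0.02,[0,0,0],0],[0.02,[0,0,0],0]])

```text
clock: 4.5
ee_pos: [0.4103, 0.2676, 0.034]
ee_rot: [2.02, 2.404, 0.005]
ft_force: [-0.2, -0.7, 8.0]
grip_width: 0.0199
grasp_force: 4.4
```

```bash
python3 - <<'E'
from h import *
w=snap('wrist');a=snap('scene')
i=np.hstack([cv2.resize(w['color'][130:330,200:440],None,fx=1.66,fy=1.66),cv2.resize(a['color'][225:325,320:440],(398,332),interpolation=cv2.INTER_CUBIC)])
cv2.imwrite('pics/g.png',i[:,:,::-1]);print(i.shape)
E
```

```text
(332, 796, 3)
```

View pics/g.png

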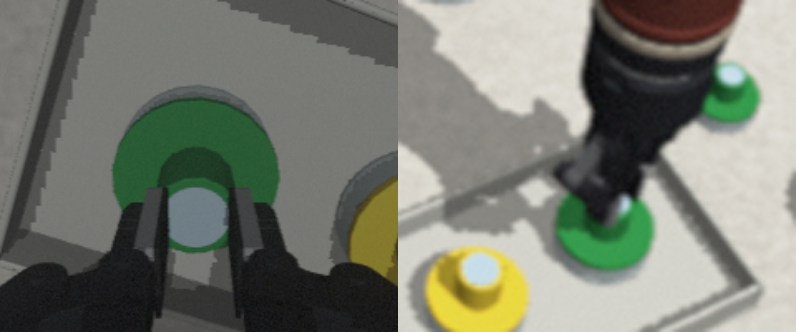

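The pads stand on both sides of the eyepiece, with the cap at (197,217) in the left crop and centred between them. The shoulder is being touched lightly. I'll ease up 2 mm and close fully.

Emit:
send_rows(motion=[[0.02,[0,0,-0.002],0],[0.0,[0,0,-0.002],0],[0.0,[0,0,-0.002],0],[0.0,[0,0,-0.002],0],[0.0,[0,0,-0.002],0]])

```text
clock: 5.22
ee_pos: [0.4087, 0.2669, 0.0346]
ee_rot: [-2.021, -2.405, 0.0]
ft_force: [0.2, -0.2, -0.4]
grip_width: 0.0002
grasp_force: 0.0
```

```bash
python3 - <<'E'
from h import *
w=snap('wrist');K=w['camera_matrix'];print(K[0][0],r.state()['ee_pos'])
o,d=ray(w,(320,200));print(o)
cv2.imwrite('pics/g2.png',w['color'][130:330,200:440,::-1].repeat(3,0).repeat(3,1)[:600])
E
```

```text
288.45674432344475 [0.40866972 0.26690492 0.03459256]
[0.39449629 0.34738353 0.19905718]
```

View pics/g2.png

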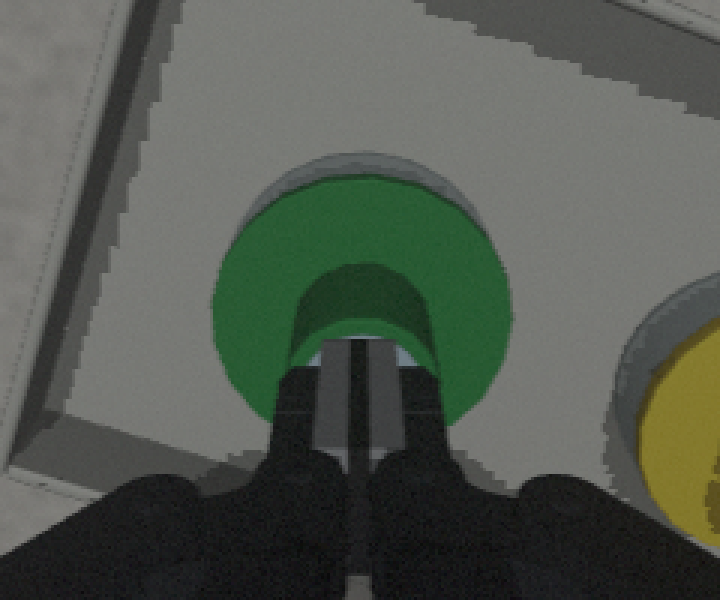

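```bash
python3 - <<'E'
from h import *
w=snap('wrist');st=r.state();T=R();t=st['ee_pos']
print('tcp',proj(w,t),'pad front/back tips',proj(w,[t+T@[.011,0,0],t-T@[.011,0,0],t+T@[.011,0,-.03]]))
h=cv2.cvtColor(w['color'],cv2.COLOR_RGB2HSV);m=cv2.inRange(h,(40,90,30),(90,255,255))
c=max([c for c in cv2.findContours(m,0,1)[0]],key=cv2.contourArea);hull=c[c[:,0,1]<230];e=cv2.fitEllipse(hull)
print(e,onz(w,e[0],.028)); 
for z in(.02,.028,.036):
  l=onz(w,(270.5,232),z);q=onz(w,(370.5,232),z);tp=onz(w,(320,188),z);print(z,(l+q)/2,np.linalg.norm(l-q),tp)
print(proj(w,[[.4095,.2665,.028],[.4095,.2665,.056]]), w2ch(t))
E
```

```text
tcp [[318.99423496 239.17760857]] pad front/back tips [[319.00300171 223.10160641]
 [318.98579967 254.64580849]
 [319.04456486 245.96471909]]
((62.72230911254883, 47.16386032104492), (111.90628051757812, 142.08609008789062), 88.30179595947266) [0.25577759 0.3513126  0.028     ]
0.02 [0.41005336 0.26526754 0.02      ] 0.06807804596226097 [0.40429295 0.29591817 0.02      ]
0.028 [0.4093591 0.2689362 0.028    ] 0.0650367483904619 [0.40385602 0.29821756 0.028     ]
0.036 [0.40866484 0.27260487 0.036     ] 0.06199545081866282 [0.4034191  0.30051695 0.036     ]
[[320.07144325 235.38494886]
 [320.27480981 257.17935833]] [-0.34484135 -0.06549797 -0.16009763]
```

The fingers have shut over the lens (cap at about (360,385)) instead of around it. The true fingertips therefore sit about 20 mm higher than the reported TCP. I'll reopen and go lower in small steps, watching the force.

Emit:
send_rows(motion=[[0.06,[0,0,-0.005],0],[0.06,[0,0,-0.005],0],[0.06,[0,0,-0.005],0],[0.06,[0,0,-0.005],0],[0.06,[0,0,0.002],0],[0.06,[0,0,0.006],0],[0.06,[0,0,0.009],0],[0.06,[0,0,0.01],0]])

```text
clock: 6.32
ee_pos: [0.4086, 0.2669, 0.0244]
ee_rot: [-2.021, -2.405, 0.001]
ft_force: [0.3, -0.6, 0.2]
grip_width: 0.0597
grasp_force: 0.0
```

```bash
python3 - <<'E'
from h import *
w=snap('wrist');st=r.state();T=R();t=st['ee_pos'];print(t,st['ft_force'],st['grip_width'])
print(proj(w,[t+T@[.011,s*.03,-dz] for dz in(0,.01,.02) for s in(-1,1)]).round())
p=snap('side');print(proj(p,[t,t+T@[0,0,-.02],[.4095,.2665,.056],[.4095,.2665,.028]]).round())
u,v=proj(p,t)[0].astype(int)
i=np.hstack([cv2.resize(w['color'][150:310,220:420],(480,384)),cv2.resize(p['color'][v-48:v+16,u-25:u+25],(300,384),interpolation=cv2.INTER_CUBIC)])
cv2.imwrite('pics/g3.png',i[:,:,::-1])
E
```

```text
[0.40864654 0.2668859  0.02442368] [-0.4728115   0.02410916 -0.19319245] 0.0601937214039013
[[271. 223.]
 [368. 223.]
 [268. 230.]
 [370. 230.]
 [265. 237.]
 [373. 237.]]
[[263. 167.]
 [263. 162.]
 [263. 159.]
 [264. 166.]]
```

View pics/g3.png

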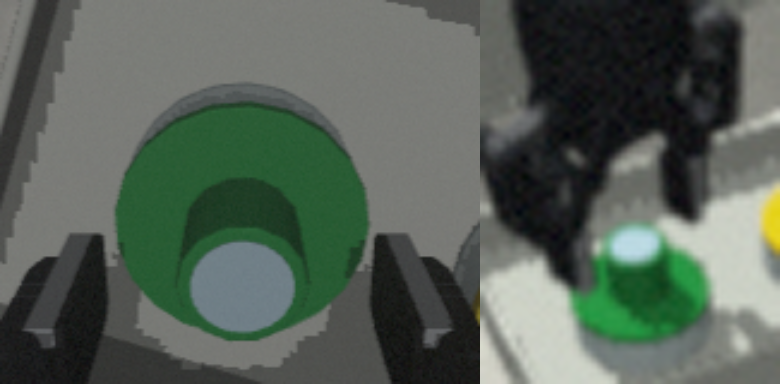

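In the wrist view the pads sit either side of the lens (243,287) and are centred on it lengthwise. In the side view the open tips are at about eyepiece-top height, z≈0.048. I'll go 9 mm lower and close.

Emit:
send_rows(motion=[[0.06,[0,0.0005,0.004],0],[0.06,[0,0.0008,0.007],0],[0.06,[0,0.0008,0.009],0],[0.045,[0,0.0008,0.009],0],[0.04,[0,0.0008,0.009],0],[0.035,[0,0.0008,0.009],0],[0.035,[0,0.0008,0.009],0],[0.035,[0,0.0008,0.009],0]])

```text
clock: 7.42
ee_pos: [0.4096, 0.2671, 0.0157]
ee_rot: [2.021, 2.405, 0.0]
ft_force: [-0.7, -0.5, 0.1]
grip_width: 0.0352
grasp_force: 0.0
```

Emit:
send_rows(motion=[[0.015,[0,0,0],0],[0.015,[0,0,0],0],[0.015,[0,0,0],0],[0.015,[0,0,0],0]])

```text
clock: 7.92
ee_pos: [0.4096, 0.2671, 0.016]
ee_rot: [2.021, 2.405, 0.0]
ft_force: [-0.9, -0.1, 5.0]
grip_width: 0.0274
grasp_force: 58.7
```

Gripped: width 27 mm, force 59 N. Now I'll lift it.

Emit:
send_rows(motion=[[0.015,[0,0,-0.02],0],[0.015,[0,0,-0.05],0],[0.015,[0,0,-0.09],0],[0.015,[0,0,-0.13],0],[0.015,[0,0,-0.17],0],[0.015,[0,0,-0.2],0],[0.015,[0,0,-0.21],0],[0.015,[0,0,-0.21],0]])

```text
clock: 8.93
ee_pos: [0.4096, 0.2671, 0.2253]
ee_rot: [-2.021, -2.405, 0.0]
ft_force: [0.0, -0.1, -1.3]
grip_width: 0.0275
grasp_force: 59.4
```

```bash
python3 - <<'E'
from h import *
P=ch2w([-.105,0,.047]);P[2]-=.028;print('contact tcp',P);P[2]+=.065;print(shift(P),turn(),r.state()['ee_pos'],r.state()['grip_width'],r.state()['ft_force'])
E
```

```text
contact tcp [ 0.52180749 -0.00304474  0.14457451]
[-285.4   64.1   15.7] (np.float64(0.11422705444573265), np.float64(0.11422705444573467)) [0.40955024 0.26706694 0.2252902 ] 0.027458924469145916 [ 0.01774507 -0.08124298 -1.34894853]
```

Emit:
send_rows(motion=[[0.015,[-0.02,0.005,0],0],[0.015,[-0.06,0.014,0],0],[0.015,[-0.105,0.024,0],0],[0.015,[-0.15,0.034,0],0],[0.015,[-0.195,0.044,0],0],[0.015,[-0.24,0.054,0.005],0],[0.015,[-0.275,0.062,0.01],0],[0.015,[-0.285,0.064,0.015],0]])

```text
clock: 9.93
ee_pos: [0.5214, -0.0043, 0.2086]
ee_rot: [-2.023, -2.401, 0.002]
ft_force: [-0.2, 0.8, -1.3]
grip_width: 0.0276
grasp_force: 59.4
```

Emit:
send_rows(motion=[[0.015,[0,0,0],0],[0.015,[0,0,0],0],[0.015,[0,0,0],0]])

```text
clock: 10.3
ee_pos: [0.5215, -0.0017, 0.2109]
ee_rot: [2.019, 2.406, 0.0]
ft_force: [-0.2, -0.5, -1.7]
grip_width: 0.0279
grasp_force: 59.4
```

```bash
python3 - <<'E'
from h import *
w=snap('wrist');st=r.state();print(st['ee_pos'],st['qvel'].round(3))
# predicted rail inner top edges and upper end
P=lambda x,y,z:ch2w([x/1e3,y/1e3,z/1e3])
print(proj(w,[P(-180,38,25),P(-180,-38,25),P(-120,38,25),P(-120,-38,25),P(-180,0,0)]).round(1))
i=w['color'][100:400,120:520].copy()
i=cv2.convertScaleAbs(i,alpha=1.6)
for q in proj(w,[P(-180,38,25),P(-180,-38,25),P(-130,38,25),P(-130,-38,25),P(-180,0,0)]): cv2.circle(i,(int(q[0]-120),int(q[1]-100)),1,(255,0,0),-1)
cv2.imwrite('pics/c.png',cv2.resize(i,None,fx=2,fy=2,interpolation=cv2.INTER_NEAREST)[:,:,::-1])
E
```

```text
[ 0.52154858 -0.0017821   0.21091103] [-0.006 -0.     0.002 -0.001 -0.002 -0.001]
[[375.6 110.5]
 [263.4 110.1]
 [367.1 186.4]
 [271.2 186.1]
 [319.5 100.4]]
```

View pics/c.png

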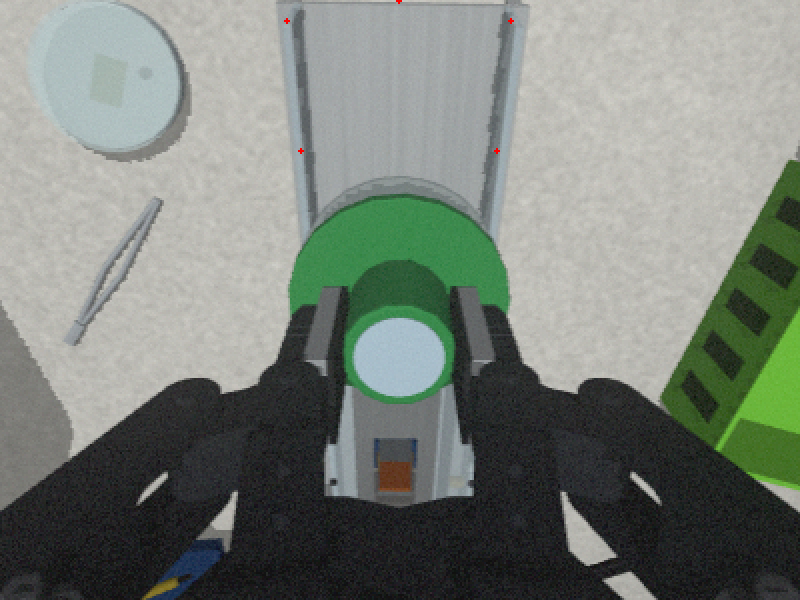

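The held pot is centred over the chute, with the lens at (399,357) and rails at about 279 and 528. Their mid-line is about 1.5 mm to +y of my estimate. The orange stop is visible at (396,476). I'll shift that way and lower.

Emit:
send_rows(motion=[[0.015,[-0.001,0.0017,0.01],0],[0.015,[-0.001,0.0017,0.025],0],[0.015,[-0.001,0.0017,0.04],0],[0.015,[-0.001,0.0017,0.05],0],[0.015,[-0.001,0.0017,0.056],0],[0.015,[-0.001,0.0017,0.06],0],[0.015,[-0.001,0.0017,0.06],0]])

```text
clock: 11.22
ee_pos: [0.5236, -0.0033, 0.1506]
ee_rot: [-2.021, -2.405, 0.0]
ft_force: [0.2, -0.1, -1.7]
grip_width: 0.0279
grasp_force: 59.4
```

Emit:
send_rows(motion=[[0.015,[0,0,0.001],0],[0.015,[0,0,0.002],0],[0.015,[0,0,0.003],0],[0.015,[0,0,0.004],0],[0.015,[0,0,0.005],0],[0.015,[0,0,0.006],0],[0.015,[0,0,0.006],0]])

```text
clock: 12.1
ee_pos: [0.5235, -0.0033, 0.1446]
ee_rot: [-2.021, -2.405, 0.0]
ft_force: [0.0, 0.1, -2.0]
grip_width: 0.0277
grasp_force: 59.4
```

No contact yet. I'll keep going gently.

Emit:
send_rows(motion=[[0.015,[0,0,0.001],0],[0.015,[0,0,0.002],0],[0.015,[0,0,0.003],0],[0.015,[0,0,0.003],0]])

```text
clock: 12.6
ee_pos: [0.5241, -0.0044, 0.1428]
ee_rot: [2.02, 2.403, -0.001]
ft_force: [-3.6, -5.9, 10.7]
grip_width: 0.0275
grasp_force: 60.7
```

Emit:
send_rows(motion=[[0.015,[0,-0.0005,0.001],0],[0.015,[0,-0.001,0.002],0],[0.015,[0,-0.001,0.002],0]])

```text
clock: 12.98
ee_pos: [0.5242, -0.0053, 0.142]
ee_rot: [2.019, 2.4, -0.0]
ft_force: [-3.4, -7.6, 19.7]
grip_width: 0.028
grasp_force: 61.5
```

Emit:
send_rows(motion=[[0.015,[0,0,-0.002],0],[0.028,[0,0,-0.003],0],[0.029,[0,0,-0.003],0],[0.03,[0,0,-0.003],0],[0.031,[0,0,-0.003],0],[0.033,[0,0,-0.003],0],[0.036,[0,0,-0.003],0],[0.04,[0,0,-0.003],0]])

```text
clock: 13.98
ee_pos: [0.5225, -0.0035, 0.1426]
ee_rot: [-2.021, -2.405, 0.0]
ft_force: [0.7, -0.2, 0.2]
grip_width: 0.04
grasp_force: 0.0
```

```bash
sed -i 's/O=np.array(\[.537,-.091,.1\])/O=np.array([.5385,-.0907,.1])/' h.py; cat >> h.py <<'E'
def onplane(s,uv,z):
    n=frame()[:,2];c=ch2w([0,0,z]);o,d=ray(s,uv);return w2ch(o+d*(n@(c-o))/(n@d))
def green(s,lo=(40,90,30),near=None,z=.024):
    h=cv2.cvtColor(s['color'],cv2.COLOR_RGB2HSV);m=cv2.inRange(h,lo,(90,255,255));out=[]
    for c in cv2.findContours(m,0,1)[0]:
        if cv2.contourArea(c)<80: continue
        q=cv2.minEnclosingCircle(c)[0]; p=onplane(s,q,z)
        if abs(p[1])<.03 and abs(p[0])<.19: out.append((np.round(q,1),cv2.contourArea(c),p.round(4),[onplane(s,(c[:,0,0].mean(),v),z)[0].round(4) for v in(c[:,0,1].min(),c[:,0,1].max())]))
    return out
E
python3 - <<'E'
from h import *
print(r.state()['ee_pos'],w2ch(r.state()['ee_pos']))
for n in('wrist','scene','side'): print(n,green(snap(n)))
E
```

```text
[ 0.52247121 -0.00346225  0.14260256] [-0.09669723 -0.00094621  0.01819547]
wrist [(array([318.7, 252.9]), 6581.0, array([-0.0905, -0.0011,  0.024 ]), [np.float64(-0.1256), np.float64(-0.0388)])]
scene [(array([267., 204.]), 314.0, array([-0.0947, -0.0003,  0.024 ]), [np.float64(-0.0607), np.float64(-0.1182)])]
side [(array([362. , 176.5]), 308.0, array([-0.0878, -0.0042,  0.024 ]), [np.float64(-0.11), np.float64(-0.0677)])]
```

The pot sits in the bay at chute x≈-93, centred and released. Next: rise, move uphill, close the fingers and lower behind it.

```bash
python3 - <<'E'
from h import *
P=ch2w([-.152,0,.007]);P[2]-=.022;print(P,shift(P),turn())
d=R().T@frame()[:,0];print('downhill in tool',d)
E
```

```text
[0.51381809 0.05219301 0.12410198] [56.4  1.  18.6] (np.float64(0.11744631935310083), np.float64(0.11744631935310679))
downhill in tool [-0.96592414 -0.00196902  0.25881786]
```

Emit:
send_rows(motion=[[0.045,[0,0,-0.01],0],[0.05,[0,0,-0.03],0],[0.05,[0,0,-0.055],0],[0.04,[0.005,0,-0.065],0],[0.02,[0.025,0,-0.065],0],[0.0,[0.045,0,-0.065],0],[0.0,[0.05,0,-0.065],0],[0.0,[0.05,0,-0.065],0]])

```text
clock: 15.12
ee_pos: [0.5135, 0.0464, 0.2072]
ee_rot: [-2.019, -2.406, 0.001]
ft_force: [-0.6, -0.4, 0.0]
grip_width: -0.0002
grasp_force: 0.0
```

```bash
python3 - <<'E'
from h import *
P=ch2w([-.152,0,.007]);P[2]-=.022;print(r.state()['ee_pos'],r.state()['ft_force'],shift(P),turn())
for n in('wrist','scene','side'): print(n,green(snap(n)))
E
```

```text
[0.51349185 0.04637489 0.20718508] [-0.55058169 -0.41774551  0.01813965] [ 5.7  1.4 83.1] (np.float64(0.18627585526022478), np.float64(0.18627585526022017))
wrist [(array([319. , 265.5]), 729.5, array([-0.093 , -0.0011,  0.024 ]), [np.float64(-0.1263), np.float64(-0.0754)])]
scene [(array([266.9, 204. ]), 388.0, array([-0.0945, -0.0001,  0.024 ]), [np.float64(-0.0636), np.float64(-0.1183)])]
side [(array([362. , 176.3]), 380.0, array([-0.0881, -0.0037,  0.024 ]), [np.float64(-0.1119), np.float64(-0.0676)])]
```

Emit:
send_rows(motion=[[0.0,[0.006,0.001,0.01],0],[0.0,[0.006,0.001,0.025],0],[0.0,[0.006,0.001,0.04],0],[0.0,[0.006,0.001,0.053],0],[0.0,[0.006,0.001,0.06],0],[0.0,[0.006,0.001,0.065],0],[0.0,[0.006,0.001,0.065],0]])

```text
clock: 16.15
ee_pos: [0.5138, 0.0518, 0.1425]
ee_rot: [-2.021, -2.405, 0.0]
ft_force: [0.5, 0.4, -0.0]
grip_width: -0.0003
grasp_force: 0.0
```

Emit:
send_rows(motion=[[0.0,[0,0,0.002],0],[0.0,[0,0,0.004],0],[0.0,[0,0,0.006],0],[0.0,[0,0,0.008],0],[0.0,[0,0,0.01],0],[0.0,[0,0,0.01],0]])

```text
clock: 16.9
ee_pos: [0.5138, 0.0518, 0.1325]
ee_rot: [-2.021, -2.405, 0.0]
ft_force: [-0.3, -0.3, 0.8]
grip_width: 0.0001
grasp_force: 0.0
```

```bash
python3 - <<'E'
from h import *
w=snap('wrist');t=r.state()['ee_pos'];T=R();print(t,w2ch(t),w2ch(t+[0,0,.022]))
print(proj(w,[t+T@[.011,0,-.02],t+T@[-.011,0,-.02],t]).round())
h=w['color'][:,310:330].mean((1,2));print([ (v,int(h[v])) for v in range(170,300,6)])
for n in('wrist','scene','side'): print(n,green(snap(n)))
E
```

```text
[0.51377863 0.05185198 0.13259372] [-1.48185695e-01 -9.69284330e-05 -5.96273827e-03] [-1.53879714e-01 -9.69284330e-05  1.52876299e-02]
[[319. 237.]
 [319. 272.]
 [319. 239.]]
[(170, 107), (176, 107), (182, 107), (188, 95), (194, 101), (200, 103), (206, 97), (212, 97), (218, 98), (224, 98), (230, 97), (236, 97), (242, 96), (248, 50), (254, 48), (260, 48), (266, 47), (272, 46), (278, 45), (284, 41), (290, 25), (296, 24)]
wrist [(array([319.5, 337.3]), 261.5, array([-0.0894,  0.0004,  0.024 ]), [np.float64(-0.1062), np.float64(-0.0703)])]
scene [(array([263.6, 204.8]), 150.0, array([-0.0899,  0.0058,  0.024 ]), [np.float64(-0.0589), np.float64(-0.1084)])]
side [(array([362. , 176.3]), 375.0, array([-0.0881, -0.0037,  0.024 ]), [np.float64(-0.1101), np.float64(-0.0678)])]
```

Emit:
send_rows(motion=[[0.0,[0,0,0.0015],0],[0.0,[0,0,0.003],0],[0.0,[0,0,0.0045],0],[0.0,[0,0,0.006],0],[0.0,[0,0,0.007],0],[0.0,[0,0,0.007],0]])

```text
clock: 17.85
ee_pos: [0.5138, 0.0518, 0.1256]
ee_rot: [-2.021, -2.405, 0.0]
ft_force: [0.1, -0.8, -0.7]
grip_width: 0.0002
grasp_force: 0.0
```

Emit:
send_rows(motion=[[0.0,[0,0,0.001],0],[0.0,[0,0,0.002],0],[0.0,[0,0,0.003],0],[0.0,[0,0,0.003],0]])

```text
clock: 18.35
ee_pos: [0.5138, 0.0518, 0.1226]
ee_rot: [-2.021, -2.405, 0.0]
ft_force: [-0.1, -0.9, 0.0]
grip_width: 0.0003
grasp_force: 0.0
```

Emit:
send_rows(motion=[[0.0,[0,0,0.001],0],[0.0,[0,0,0.002],0],[0.0,[0,0,0.002],0]])

```text
clock: 18.73
ee_pos: [0.5138, 0.0518, 0.1206]
ee_rot: [-2.021, -2.405, 0.0]
ft_force: [-0.1, -0.3, -0.1]
grip_width: 0.0001
grasp_force: 0.0
```

Emit:
send_rows(motion=[[0.0,[0,0,0.001],0],[0.0,[0,0,0.002],0],[0.0,[0,0,0.002],0]])

```text
clock: 19.1
ee_pos: [0.514, 0.0519, 0.1189]
ee_rot: [2.021, 2.405, 0.0]
ft_force: [-1.0, 0.1, 2.6]
grip_width: 0.0003
grasp_force: 1.3
```

The floor is felt. I'll raise 4 mm and start pushing downhill along the slope.

Emit:
send_rows(motion=[[0.0,[0,0,-0.0045],0],[0.0,[-0.00386,0,-0.00346],0],[0.0,[-0.00773,0,-0.00243],0],[0.0,[-0.01159,0,-0.00139],0],[0.0,[-0.01546,0,-0.00036],0],[0.0,[-0.01932,0,0.00068],0],[0.0,[-0.02318,0,0.00171],0],[0.0,[-0.02705,0,0.00275],0]])

```text
clock: 20.1
ee_pos: [0.5186, 0.025, 0.1159]
ee_rot: [-2.021, -2.405, -0.0]
ft_force: [0.1, 0.9, -0.3]
grip_width: -0.0
grasp_force: 0.1
```

```bash
cat > q.py <<'E'
from h import *
st=r.state();print('tip',w2ch(st['ee_pos']+[0,0,.023]).round(4),'F',(frame().T@st['ft_force']).round(1),st['clock'])
for n in('scene','side'): print(n,green(snap(n)))
E
python3 q.py
```

```text
tip [-1.234e-01  1.000e-04  7.200e-03] F [-0.7  0.3 -0.5] 20.1
scene []
side [(array([365.5, 178. ]), 379.0, array([-0.0795, -0.0005,  0.024 ]), [np.float64(-0.0994), np.float64(-0.0575)])]
```

Emit:
send_rows(motion=[[0.0,[-0.00483,0,0.00129],0],[0.0,[-0.00966,0,0.00259],0],[0.0,[-0.01449,0,0.00388],0],[0.0,[-0.01932,0,0.00518],0],[0.0,[-0.02415,0,0.00647],0],[0.0,[-0.02898,0,0.00777],0],[0.0,[-0.03381,0,0.00906],0],[0.0,[-0.03864,0,0.01035],0]])

```text
clock: 21.2
ee_pos: [0.5253, -0.0132, 0.1055]
ee_rot: [2.021, 2.405, 0.0]
ft_force: [-0.0, 0.1, 1.5]
grip_width: 0.0002
grasp_force: 0.2
```

```bash
python3 q.py
```

```text
tip [-0.0833  0.0002  0.0072] F [-0.5  0.   1.4] 21.2
scene []
side [(array([378., 189.]), 334.0, array([-0.0394,  0.0001,  0.024 ]), [np.float64(-0.0608), np.float64(-0.0187)])]
```

Emit:
send_rows(motion=[[0.0,[-0.00386,0,0.00103],0],[0.0,[-0.00773,0,0.00207],0],[0.0,[-0.01159,0,0.0031],0],[0.0,[-0.01546,0,0.00414],0],[0.0,[-0.01932,0,0.00518],0],[0.0,[-0.02318,0,0.00621],0],[0.0,[-0.02705,0,0.00725],0],[0.0,[-0.03091,0,0.00828],0]])

```text
clock: 22.3
ee_pos: [0.5306, -0.0436, 0.0972]
ee_rot: [-2.021, -2.405, 0.0]
ft_force: [-0.7, 0.6, 0.1]
grip_width: -0.0002
grasp_force: 0.2
```

```bash
python3 q.py
```

```text
tip [-0.0514  0.0002  0.0072] F [-0.7 -0.6 -0.1] 22.3
scene []
side [(array([388.4, 197.4]), 315.5, array([-0.0078,  0.0022,  0.024 ]), [np.float64(-0.0266), np.float64(0.014)])]
```

Emit:
send_rows(motion=[[0.0,[-0.00386,0,0.00103],0],[0.0,[-0.00773,0,0.00207],0],[0.0,[-0.01159,0,0.0031],0],[0.0,[-0.01546,0,0.00414],0],[0.0,[-0.01932,0,0.00518],0],[0.0,[-0.02318,0,0.00621],0],[0.0,[-0.02705,0,0.00725],0],[0.0,[-0.03091,0,0.00828],0]])

```text
clock: 23.4
ee_pos: [0.5359, -0.074, 0.0889]
ee_rot: [2.021, 2.405, -0.0]
ft_force: [-0.8, 3.6, 1.3]
grip_width: -0.0003
grasp_force: 1.9
```

```bash
python3 q.py
```

```text
tip [-0.0194  0.0003  0.0072] F [-3.9 -0.1  0.3] 23.4
scene []
side [(array([397.3, 207.8]), 299.5, array([ 0.0243, -0.003 ,  0.024 ]), [np.float64(0.0052), np.float64(0.046)])]
```

Emit:
send_rows(motion=[[0.0,[-0.00386,0,0.00103],0],[0.0,[-0.00773,0,0.00207],0],[0.0,[-0.01159,0,0.0031],0],[0.0,[-0.01546,0,0.00414],0],[0.0,[-0.01932,0,0.00518],0],[0.0,[-0.02318,0,0.00621],0],[0.0,[-0.02705,0,0.00725],0],[0.0,[-0.03091,0,0.00828],0]])

```text
clock: 24.5
ee_pos: [0.5412, -0.1045, 0.0807]
ee_rot: [-2.021, -2.405, 0.0]
ft_force: [-0.5, 3.2, 0.7]
grip_width: -0.0
grasp_force: 1.9
```

```bash
python3 q.py; python3 - <<'E'
from h import *
for n in('scene','side'):
    s=snap(n);h=cv2.cvtColor(s['color'],cv2.COLOR_RGB2HSV);m=cv2.inRange(h,(5,120,90),(16,255,255))
    for c in cv2.findContours(m,0,1)[0]:
        p=[onplane(s,q,.021).round(4) for q in c[:,0].astype(float)]
        if abs(p[0][1])<.03 and .05<p[0][0]<.18: print(n,np.array(p)[:,:2])
E
```

```text
tip [0.0126 0.0003 0.0072] F [-3.4  0.  -0.1] 24.5
scene []
side [(array([407.2, 217.7]), 314.0, array([ 0.0565, -0.0052,  0.024 ]), [np.float64(0.037), np.float64(0.078)])]
side [[ 0.1138 -0.0114]
 [ 0.1137 -0.0154]]
```

Emit:
send_rows(motion=[[0.0,[-0.00193,0,0.00052],0],[0.0,[-0.00386,0,0.00103],0],[0.0,[-0.0058,0,0.00155],0],[0.0,[-0.00773,0,0.00207],0],[0.0,[-0.00966,0,0.00259],0],[0.0,[-0.01159,0,0.0031],0],[0.0,[-0.01352,0,0.00362],0],[0.0,[-0.01352,0,0.00362],0]])

```text
clock: 25.7
ee_pos: [0.5435, -0.1178, 0.0771]
ee_rot: [2.021, 2.405, -0.0]
ft_force: [0.3, 2.9, 0.7]
grip_width: -0.0
grasp_force: 1.3
```

Emit:
send_rows(motion=[[0.0,[-0.00048,0,0.00013],0],[0.0,[-0.00097,0,0.00026],0],[0.0,[-0.00145,0,0.00039],0],[0.0,[-0.00193,0,0.00052],0]])

```text
clock: 26.2
ee_pos: [0.5438, -0.1194, 0.0766]
ee_rot: [-2.021, -2.405, 0.0]
ft_force: [-0.4, 3.1, 1.5]
grip_width: 0.0001
grasp_force: 1.9
```

Emit:
send_rows(motion=[[0.0,[-0.00048,0,0.00013],0],[0.0,[-0.00097,0,0.00026],0],[0.0,[-0.00145,0,0.00039],0],[0.0,[-0.00193,0,0.00052],0]])

```text
clock: 26.7
ee_pos: [0.5442, -0.1214, 0.0761]
ee_rot: [-2.021, -2.405, 0.0]
ft_force: [-1.2, 2.8, 0.6]
grip_width: -0.0001
grasp_force: 1.9
```

Emit:
send_rows(motion=[[0.0,[-0.00048,0,0.00013],0],[0.0,[-0.00097,0,0.00026],0],[0.0,[-0.00145,0,0.00039],0],[0.0,[-0.00145,0,0.00039],0]])

```text
clock: 27.2
ee_pos: [0.5444, -0.1228, 0.0757]
ee_rot: [2.021, 2.405, -0.0]
ft_force: [0.2, 3.8, 1.1]
grip_width: -0.0002
grasp_force: 1.7
```

Emit:
send_rows(motion=[[0.0,[-0.00048,0,0.00013],0],[0.0,[-0.00097,0,0.00026],0],[0.0,[-0.00145,0,0.00039],0],[0.0,[-0.00145,0,0.00039],0]])

```text
clock: 27.7
ee_pos: [0.5447, -0.1243, 0.0753]
ee_rot: [2.021, 2.405, -0.0]
ft_force: [-0.0, 3.3, 1.0]
grip_width: 0.0001
grasp_force: 1.8
```

```bash
python3 q.py
```

```text
tip [0.0334 0.0004 0.0072] F [-3.4  0.5  0.1] 27.7
scene []
side [(array([414.2, 222.9]), 316.5, array([ 0.0762, -0.0026,  0.024 ]), [np.float64(0.0575), np.float64(0.0976)])]
```

Emit:
send_rows(motion=[[0.0,[-0.00048,0,0.00013],0],[0.0,[-0.00097,0,0.00026],0],[0.0,[-0.00145,0,0.00039],0],[0.0,[-0.00145,0,0.00039],0]])

```text
clock: 28.3
ee_pos: [0.5449, -0.1257, 0.0749]
ee_rot: [2.021, 2.405, -0.0]
ft_force: [-0.7, 3.4, 0.7]
grip_width: 0.0
grasp_force: 1.8
```

Emit:
send_rows(motion=[[0.0,[-0.00048,0,0.00013],0],[0.0,[-0.00097,0,0.00026],0],[0.0,[-0.00145,0,0.00039],0],[0.0,[-0.00145,0,0.00039],0]])

```text
clock: 28.8
ee_pos: [0.5451, -0.1266, 0.0746]
ee_rot: [-2.021, -2.405, -0.001]
ft_force: [-1.4, 5.9, 2.0]
grip_width: 0.0002
grasp_force: 3.3
```

Emit:
send_rows(motion=[[0.0,[-0.00025,0,7e-05],0],[0.0,[-0.0005,0,0.00013],0],[0.0,[-0.0005,0,0.00013],0],[0.0,[-0.0005,0,0.00013],0]])

```text
clock: 29.3
ee_pos: [0.5451, -0.1268, 0.0745]
ee_rot: [-2.02, -2.405, -0.002]
ft_force: [-1.2, 7.2, 3.6]
grip_width: 0.0001
grasp_force: 4.1
```

```bash
python3 q.py
```

```text
tip [0.0361 0.0004 0.0071] F [-8.  -0.   1.6] 29.3
scene []
side [(array([415., 224.]), 318.0, array([ 0.0791, -0.0035,  0.024 ]), [np.float64(0.0611), np.float64(0.101)])]
```

The force is 4.6 N above the drag, and the position agrees with the estimated stop. I'll back off and rise.

Emit:
send_rows(motion=[[0.0,[0.001,0,-0.0003],0],[0.0,[0.002,0,-0.0005],0],[0.0,[0.004,0,-0.001],0],[0.0,[0.008,0,-0.002],0],[0.0,[0.013,0,-0.0035],0],[0.0,[0.018,0,-0.005],0],[0.0,[0.02,0,-0.008],0],[0.0,[0.02,0,-0.012],0]])

```text
clock: 30.4
ee_pos: [0.5418, -0.1077, 0.0867]
ee_rot: [2.021, 2.405, -0.0]
ft_force: [0.4, -0.4, -0.2]
grip_width: -0.0003
grasp_force: 0.0
```

Emit:
send_rows(motion=[[0.0,[0,0,-0.01],0],[0.0,[0,0,-0.03],0],[0.0,[0,0,-0.06],0],[0.0,[0,0,-0.1],0],[0.0,[0,0,-0.13],0],[0.0,[0,0,-0.15],0],[0.0,[0,0,-0.15],0],[0.0,[0,0,-0.15],0]])

```text
clock: 31.4
ee_pos: [0.5414, -0.1078, 0.2357]
ee_rot: [-2.021, -2.404, 0.001]
ft_force: [-0.7, 0.8, 0.1]
grip_width: -0.0
grasp_force: 0.0
```

```bash
python3 q.py; python3 - <<'E'
from h import *
s=snap('wrist');print(green(s))
for n in('wrist','side'):
    s=snap(n);h=cv2.cvtColor(s['color'],cv2.COLOR_RGB2HSV);m=cv2.inRange(h,(5,120,60),(16,255,255))
    for c in cv2.findContours(m,0,1)[0]:
        p=np.array([onplane(s,q,.021).round(4) for q in c[:,0].astype(float)])
        if abs(p[0][1])<.03 and .05<p[0][0]<.18: print(n,p[:,:2].min(0),p[:,:2].max(0))
E
```

```text
tip [-0.0243 -0.      0.1578] F [-0.9 -0.6 -0.2] 31.4
scene [(array([223., 179.]), 237.5, array([ 0.0776, -0.0076,  0.024 ]), [np.float64(0.1144), np.float64(0.0506)])]
side [(array([415.2, 223.9]), 327.5, array([ 0.0792, -0.0029,  0.024 ]), [np.float64(0.0601), np.float64(0.1016)])]
[(array([316., 235.]), 1150.5, array([ 0.0733, -0.0036,  0.024 ]), [np.float64(0.0439), np.float64(0.0979)])]
side [ 0.1137 -0.0154] [0.114  0.0046]
```

```bash
python3 -c "
from workcell import r
print(r.sign_off())"
```

```text
the job is handed in; nothing more can be done
None
```

The green pot went down the chute to the stop: the push force rose about 4.6 N above the drag. I then released it, backed the arm clear and handed the job in at about 31 s; the cameras afterwards showed the pot at x≈79 mm, against the finger to within measuring error.

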